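# Wedge up the free end of a sine plate and hold it

### The job

Grip the steel leveling wedge (the ramp with the upright tail block, not the plain bar) by its tail and slide it flat along the bench, thin end first, into the channel under the front roller of the hinged sine plate until the plate just lifts off its rests, about 4 mm clear and at no time as much as 12 mm. Lift it with the wedge alone (do not touch the plate with the robot), keep the bushing standing on the plate and leave the plain bar and the green bottle where they are. Finish still gripping the wedge with the plate resting lifted on it: do not let go.

Things in the scene. Friction and masses are not known exactly. Their poses are not given: they have to be found in the camera images.
- base: Fixed dark-steel U-shaped base. Origin on the bench top below the front roller's axis, mid-width. +x: from the open mouth towards the hinge (the way to push the wedge), y along the roller, z up. Two side bars from x = -15 to 160 mm leave a channel 60 mm wide (y -30 to 30), floor = bench top, free to x = 125 mm. Hinge axis at x = 140 mm. The roller rests on pads 14 mm high.
- roller (a point): Mid-point of the axis of the plate's front roller (steel, 18 mm diameter, 110 mm long, along base y); moves with the plate. At rest 23 mm above the bench, so the gap under the roller is 14 mm.
- plate (a joint): Plate's hinge angle (rad): starts 0 on its rests, grows as the roller end lifts; roller lift = 140 mm x angle (4 mm = 0.029 rad). Aluminium plate 164 x 110 x 14 mm, about 0.8 kg, upper face 46 mm above the bench at rest; front edge at base x = -12 mm. Falls back by its own weight.
- wedge_tail (a point): Centre of the wedge's tail block, 23 mm above the sole; +x to the thin tip, z up. Block 26 x 26 x 46 mm high: grip across its width (y). The ramp starts 13 mm ahead of this point, 26 mm high, and falls evenly to 4 mm at the tip 123 mm ahead. Pushed in, it first touches the roller with this point 74 mm before the roller axis; each further 5 mm lifts the roller 1 mm.
- wedge: The wedge: bright steel, 136 mm long, 26 mm wide, about 0.35 kg. Origin at the middle of its sole (underside), 55 mm ahead of the tail block's centre; +x to the thin tip, z up.
- parallel: Plain bright-steel bar 130 x 26 x 30 mm lying near the wedge; leave alone. Origin at the centre of its underside, x along its length.
- bushing: Dark steel bushing, 52 mm diameter, 35 mm high, standing loose on the plate. Origin at the centre of its underside, z along its axis.
- bottle: Green bottle, 60 mm diameter, 190 mm tall, standing on the bench beyond the hinge end of the sine plate. Origin at the centre of its underside.
There are look-alikes about, which are no part of the job. Of the things that look like the bushing, the larger one is meant. What is shaped like the wedge but yellow is not meant.

How it is judged:
At the end, for the whole second after the job is handed in: Roller 1.5 to 7 mm off its rests, at rest on the wedge (over 1 N), robot off the plate. Wedge flat on the bench (within 5 mm, 0.1 rad), thin end inward, its middle within 25 mm and 0.4 rad of the channel line, still gripped (over 2 N). Bushing standing on the plate (value of joint plate between 0.0107 and 0.05 rad and contact force between wedge and plate above 1 N and contact force between the fingers and wedge above 2 N and contact force between each of the arm, the fingers and plate below 0.5 N and height (world z) of wedge below 0.005 m and angle between wedge's own z axis and vertical below 0.1 rad and y of wedge in the frame of base between -0.025 and 0.025 m and angle between the x axis of wedge and the x axis of base, either way round below 0.4 rad and x of wedge in the frame of base below 0.03 m and angle between bushing's own z axis and vertical below 0.2 rad and height (world z) of bushing above 0.035 m and velocity of joint plate between -0.05 and 0.05 rad/s); the arm keeps its last pose, push and grip.
It fails at once if the plate is jacked up 12 mm or more at the roller (value of joint plate above 0.0857 rad).
It fails at once if the robot touches the plate (over 2 N) (contact force between any of the fingers, the arm and plate above 2 N).
It fails at once if the plain bar is shifted by more than 20 mm (distance of parallel from where it was at the start of the episode above 0.02 m).
It fails at once if the bottle is shifted by more than 20 mm (distance of bottle from where it was at the start of the episode above 0.02 m).
It fails at once if the bushing is knocked over (tilt over 0.5 rad) (angle between bushing's own z axis and vertical above 0.5 rad).
It also fails if it takes over 40 s, if anything falls off the work surface, if the arm or the gripper's body presses on something with over 40 N, if the wrist force passes 120 N, or if a joint passes its speed limit or range.

### The arm

A 6-joint arm with a two-finger parallel gripper is mounted at the origin on the work surface. World frame = base frame: x ahead of the robot, y to its left, z up, the work surface at z = 0. Lengths are in m, angles in rad, forces in N, time in s.
With the tool pointing down it reaches from about 0.35 to 0.975 m from the base axis. Payload 4.9 kg.
Tool frame: the origin (TCP) lies between the finger pads; the fingertips stand 22 mm ahead of it and the grasp point (between the pads) lies 3 mm ahead of it; z points along the fingers, y is the line along which they close (so a half turn about z gives the same grasp; the last joint's range is limited). The gripper opens to 85 mm and grips with 20 to 120 N. Pads are 22 mm wide; open, the fingers measure 114 mm over their backs; the gripper's body (76 mm by 85 mm) begins 54 mm behind the grasp point. The pads swing forward as they close: fully open they stand 13 mm farther back than shut.
Start: joints at [1.086, 0.053, 1.613, -0, 1.476, -0.119], TCP at [0.224, 0.584, 0.253] pointing down, gripper open.
Joint ranges: [-3.01, 3.01], [-1.01, 2.22], [0.06, 2.58], [-1.02, 4.17], [0.09, 2.62], [-3.14, 3.14]. Speed limits (rad/s): [2.57, 2.57, 3.14, 3.14, 3.14, 3.14].

### API

Orientations are given as a unit quaternion [w, x, y, z].
In Python, from plant import state, grab_frame, get_calibration, job_done, recognise, regions_of gives the robot as it stands.
- The arm moves only by the tool apply_moves, never from a script. Its argument "targets" is a list of rows, each an object with "translation": the shift along the tool's x, y, z normalised to -1 to 1, where 1 is 100 mm, a list of three; "twist": the turn about the tool's z normalised to -1 to 1, where 1 is 0.1 rad; "hand": the opening, from 0 (shut) to 1 (fully open). A call has 1 to 8 rows; each row shifts and turns the commanded pose from where the row before left it, along the tool's axes as they then stand; what a row does not reach is not made up. A row lasts 1/10 s, in which the tool goes at most 50 mm and 8.59 degrees, less where a joint would pass 70% of its speed; a pose out of reach is approached as far as the arm can. A call with a number of a shift or a turn outside -1 to 1 is refused whole. A call with a gripper value outside its range is refused whole. The fingers move at their own pace and stop on an object; the grip force is fixed at half the most. Time passes only in rows, so rows that do not move let the fingers close. It gives the time, the measured TCP pose, the force, the opening and the grip force at its end, in the units of the state.
- state(): the state, without advancing time (a new reading comes with each control period).
- grab_frame(name): name is "side" or "top"; returns the picture (384x512x3 uint8, red, green, blue); there is no depth.
- get_calibration(name): a dict with "camera_matrix" (3x3 intrinsics, pixels), "D" ([k1, k2, p1, p2, k3] as OpenCV has them; the pictures are not rectified), "pose" (4x4, takes a point from camera to world coordinates). Camera axes: x right, y up, looking along -z (the intrinsics and any distortion apply to the point x, -y, -z); pixel columns grow to the right and rows downward; lengths in m; the calibration is good to about 2 mm. A picture is of the moment at which its call begins. get_calibration takes no time and is no camera call.
- job_done(): hands the job in; it is judged then, once.
Trained networks look in the newest picture that a camera, given by its name, has taken for a name from the list of things; names that differ only in an ending like _2 or _b are one class to them, and where a whole thing is asked for, a point or a joint stands for the part that bears it (a point fixed in the world has none). Each returns a list of dicts, best first, with "score" (0 to 1); they miss things now and then, are a little off and sometimes report something else, mostly with a low value. They report only what shows in the picture. A call takes as long as a camera call. They do not tell look-alikes from the thing itself.
- recognise(camera, query): "point" ([x, y, z] in m, in world coordinates, good to about 4 mm: the middle of the surface that is visible of it).
- regions_of(camera, query): "pixels" (384x512 bool, what is visible of it).
The state is a dict: "time": time; "joint_pos": joint angles; "joint_vel": joint speeds; "joint_efforts": joint torques, N m; "tool_pos": TCP position; "tool_rot": TCP orientation; "contact_force": force on the tool from outside, world axes, zero at the start; "ft_torque": the same for the moment, N m; "gripper_width": opening from 0.0 (shut) to 1.0 (fully open); "grasp_force": force on a finger pad.
Only numpy, scipy, OpenCV 4.12 (cv2) and the standard library are available. Lean on these libraries where they do the work, as an engineer would, in place of code of your own. Each camera call takes 0.05 s, during which the arm holds its last target. There are 200 camera calls.

## Working session

There is one attempt and no reset: what is moved stays moved. The work goes in short steps, Python scripts to look and compute and a tool call to move; the robot and the scene stay as the last step left them, time stands still between calls to the robot, and variables do not carry over. Pictures are saved under pics/ and viewed, at most 10 in all, crops included, and the job is handed in when it is done.

Besides the shell and the picture viewer there is one more tool, called after "Emit:" as name(argument=value, ...), one argument or row to a line, values as JSON. apply_moves: Moves the arm, as the interface text tells. Its arguments: {"type":"object","properties":{"targets":{"type":"array"}},"required":["targets"]}

```bash
mkdir -p pics
python3 - <<'E'
from plant import *
import cv2, numpy as np
for c in ("side","top"):
    im=grab_frame(c); cv2.imwrite(f"pics/{c}0.png",im[:,:,::-1])
    k=get_calibration(c); print(c,np.round(k["camera_matrix"],1).tolist(),k["D"],np.round(k["pose"],4).tolist())
    for q in ("wedge","wedge_tail","parallel","plate","roller","base","bushing","bottle"):
        print(c,q,[(round(float(r["score"]),2),np.round(r["point"],3).tolist()) for r in recognise(c,q)])
s=state();print(s)
E
```

```text
side [[391.1, 0.0, 253.1], [0.0, 391.1, 189.9], [0.0, 0.0, 1.0]] [0.01416363 0.         0.         0.         0.        ] [[-0.9954, 0.0536, -0.0791, 0.5171], [-0.0955, -0.5874, 0.8036, 0.8489], [-0.0034, 0.8075, 0.5899, 0.6274], [0.0, 0.0, 0.0, 1.0]]
side wedge [(0.81, [0.618, -0.221, 0.018]), (0.57, [0.752, -0.203, 0.018])]
side wedge_tail [(0.94, [0.757, -0.202, 0.018]), (0.55, [0.62, -0.223, 0.019])]
side parallel [(0.88, [0.454, -0.263, 0.028])]
side plate [(0.59, [0.531, 0.244, 0.045])]
side roller [(0.96, [0.534, 0.238, 0.051])]
side base [(0.71, [0.532, 0.26, 0.048])]
side bushing [(0.83, [0.554, 0.24, 0.071]), (0.52, [0.663, 0.251, 0.019])]
side bottle [(0.66, [0.544, 0.456, 0.113])]
top [[356.7, 0.0, 252.5], [0.0, 356.7, 195.8], [0.0, 0.0, 1.0]] [-0.08987827  0.          0.          0.          0.        ] [[-0.0184, 0.9876, -0.1557, 0.4203], [-0.9998, -0.018, 0.004, 0.0309], [0.0011, 0.1558, 0.9878, 1.0466], [0.0, 0.0, 0.0, 1.0]]
top wedge [(0.98, [0.745, -0.199, 0.019]), (0.22, [0.542, 0.199, 0.042])]
top wedge_tail [(0.78, [0.621, -0.218, 0.019]), (0.56, [0.745, -0.201, 
[... 337 characters left out ...]
9, 'joint_pos': array([ 1.08598273e+00,  5.26405806e-02,  1.61288821e+00, -3.58914193e-05,
        1.47598055e+00, -1.19020644e-01]), 'joint_vel': array([ 0.00116016,  0.00056705, -0.00110232,  0.00048439,  0.00089192,
       -0.00056025]), 'joint_efforts': array([-6.04031484e-04, -3.93707263e+01, -3.70456696e+01, -2.92008290e-04,
        7.13212376e-04,  6.97219008e-06]), 'tool_pos': array([0.22357141, 0.58363282, 0.2533475 ]), 'tool_rot': array([2.94438277e-05, 1.81876830e-01, 9.83321319e-01, 3.44604520e-05]), 'contact_force': array([ 0.04138563,  0.77474343, -0.54512011]), 'ft_torque': array([ 0.02009997, -0.00335645,  0.0454981 ]), 'grasp_force': 0.0, 'gripper_width': 0.9971790184593762}
```

View pics/side0.png

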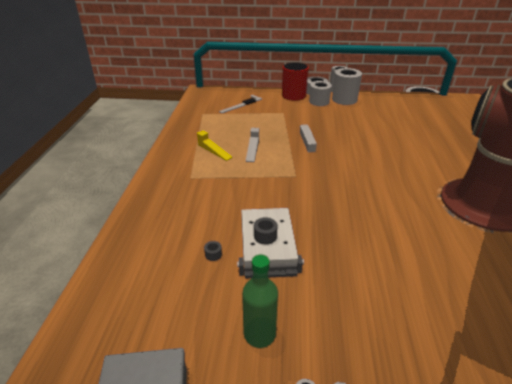

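View pics/top0.png

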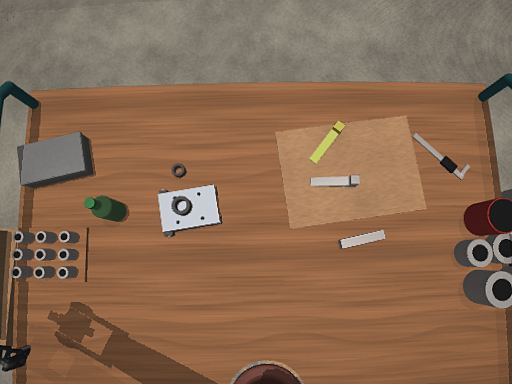

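The side view shows the steel wedge at (253,145), tail block away at (255,132), the bar at (308,137) and the plate at (268,235). The bottle stands at (260,310), beyond the hinge. In the top view the wedge is at (335,181) with its tail at the right (355,181), and the thin end points left, towards the plate at (190,209). The push direction is therefore about +y. Next I'll fit poses to the masks.

```bash
cat > h.py <<'E'
from plant import *
import cv2, numpy as np
from scipy.optimize import minimize
def proj(c,P):
    k=get_calibration(c);T=np.linalg.inv(k["pose"]);p=np.asarray(P)@T[:3,:3].T+T[:3,3]
    p=p*[1,-1,-1]
    return cv2.projectPoints(p,np.zeros(3),np.zeros(3),np.array(k["camera_matrix"]),np.array(k["D"]))[0][:,0]
def box(x0,x1,y0,y1,z0,z1): return np.array([[x,y,z] for x in(x0,x1) for y in(y0,y1) for z in(z0,z1)])
PLATE=[box(-.012,.152,-.055,.055,.032,.046)]
# wedge frame about tail, z from sole
WEDGE=[box(-.013,.013,-.013,.013,0,.046),np.array([[x,y,z] for y in(-.013,.013) for x,z in((.013,0),(.013,.026),(.123,0),(.123,.004))])]
def place(m,x,y,a,z=0):
    R=np.array([[np.cos(a),-np.sin(a),0],[np.sin(a),np.cos(a),0],[0,0,1]]);return m@R.T+[x,y,z]
S=8
def render(c,parts,pose,roi):
    x0,y0,w,h=roi;im=np.zeros((h*S,w*S),np.uint8)
    for m in parts:
        q=(proj(c,place(m,*pose))-[x0,y0]+.5)*S-.5
        cv2.fillConvexPoly(im,cv2.convexHull(q.astype(np.float32)).round().astype(np.int32),1)
    return cv2.resize(im.astype(np.float32),(w,h),interpolation=cv2.INTER_AREA)
def fit(parts,masks,p0):
    data=[]
    for c,m in masks:
        x,y,w,h=cv2.boundingRect(m.astype(np.uint8)); roi=(x-12,y-12,w+24,h+24)
        mm=np.zeros((h+24,w+24),np.float32);mm[12:-12,12:-12]=m[y:y+h,x:x+w];data.append((c,roi,mm))
    def cost(p): return sum(np.abs(render(c,parts,p,roi)-mm).sum()/mm.sum() for c,roi,mm in data)
    p0=np.array(p0,float);sx=np.vstack([p0]+[p0+d for d in np.diag([.01,.01,.08])])
    r=minimize(cost,p0,method="Nelder-Mead",options=dict(initial_simplex=sx,xatol=1e-4,fatol=1e-4))
    return r.x.round(4),round(r.fun,3)
def pick(c,q,P):
    """region whose centroid is nearest the projected point P"""
    t=proj(c,[P])[0];best=None
    for r in regions_of(c,q):
        m=r["pixels"];ys,xs=np.nonzero(m)
        if len(xs)<20: continue
        d=np.hypot(xs.mean()-t[0],ys.mean()-t[1])
        if best is None or d<best[0]: best=(d,m,r["score"])
    if best: print(c,q,"d",best[0].round(1),"n",best[1].sum(),"s",round(float(best[2]),2))
    return None if best is None or best[0]>25 else best[1]
E
python3 - <<'E'
from h import *
for n,parts,P,p0 in (("wedge",WEDGE,(.62,-.22,.02),(.62,-.275,1.57)),("plate",PLATE,(.54,.22,.046),(.54,.16,1.6))):
    ms=[]
    for c in("top","side"):
        grab_frame(c); m=pick(c,n,P)
        if m is not None:
            if n=="plate":  # fill the bushing
                h=cv2.convexHull(np.argwhere(m)[:,::-1].astype(np.int32)); f=np.zeros(m.shape,np.uint8);cv2.fillConvexPoly(f,h,1);m=f>0
            np.save(f"{n}_{c}.npy",m);ms.append((c,m))
    for s in [[x] for x in ms]+[ms]: print(n,[x[0] for x in s],fit(parts,s,p0))
im=[grab_frame(c) for c in("top","side")]
E
```

```text
top wedge d 1.0 n 462 s 0.62
side wedge d 0.7 n 306 s 0.56
wedge ['top'] (array([ 0.6244, -0.2704,  1.5547]), np.float64(0.07))
wedge ['side'] (array([ 0.6211, -0.2715,  1.535 ]), np.float64(0.079))
wedge ['top', 'side'] (array([ 0.6234, -0.2705,  1.5563]), np.float64(0.223))
top plate d 5.5 n 2021 s 0.84
side plate d 3.2 n 2104 s 0.72
plate ['top'] (array([0.5578, 0.1401, 1.7171]), np.float64(0.041))
plate ['side'] (array([0.5579, 0.1468, 1.7176]), np.float64(0.053))
plate ['top', 'side'] (array([0.5586, 0.1407, 1.7193]), np.float64(0.11))
```

Run:
```python
from h import *
out=[]
for c,roi in (("top",(140,165,240,75)),("side",(190,110,130,180))):
    im=cv2.imread(f"pics/{c}0.png");x,y,w,h=roi;f=3.3
    v=cv2.resize(im[y:y+h,x:x+w],None,fx=f,fy=f,interpolation=cv2.INTER_CUBIC)
    for parts,p in((WEDGE,(.623,-.271,1.55)),(PLATE,(.558,.141,1.718))):
        for m in parts:
            q=((proj(c,place(m,*p))-[x,y]+.5)*f).astype(np.float32)
            cv2.polylines(v,[cv2.convexHull(q).astype(np.int32)],True,(0,0,255),1)
    out.append(v)
W=max(o.shape[1] for o in out)
cv2.imwrite("pics/ov1.png",out[0]);cv2.imwrite("pics/ov2.png",out[1])
```

```text
(no output)
```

View pics/ov1.png

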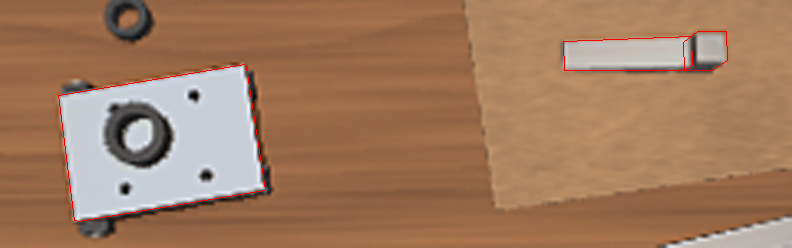

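View pics/ov2.png

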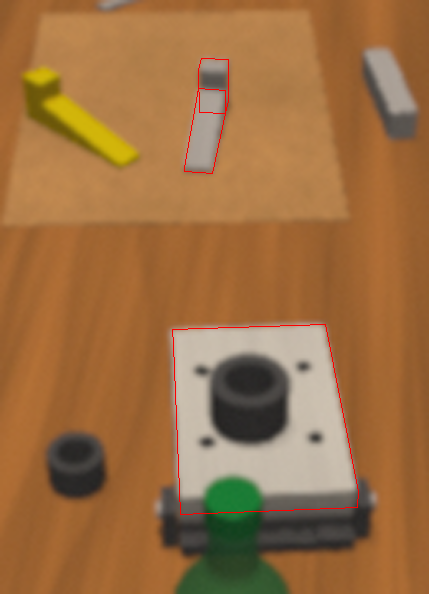

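The model outlines sit on the steel wedge (top view 563–725, tail at right) and on the plate within about 1 px. This gives base (0.558, 0.141) at yaw 1.718 and wedge tail (0.623, −0.271) at yaw 1.55. I'll turn the tool by +1.226 rad, then travel above the tail.

Emit:
apply_moves(
  targets=[
    {"translation":[0,0,0],"twist":1,"hand":1},
    {"translation":[0,0,0],"twist":1,"hand":1},
    {"translation":[0,0,0],"twist":1,"hand":1},
    {"translation":[0,0,0],"twist":1,"hand":1},
    {"translation":[0,0,0],"twist":1,"hand":1},
    {"translation":[0,0,0],"twist":1,"hand":1},
    {"translation":[0,0,0],"twist":1,"hand":1},
    {"translation":[0,0,0],"twist":1,"hand":1},
  ],
)

```text
time: 2.2
tool_pos: [0.2235, 0.5836, 0.2533]
tool_rot: [0.0, 0.552, 0.834, 0.0]
contact_force: [-0.1, -0.3, 0.2]
gripper_width: 0.999
grasp_force: 0.0
```

Emit:
apply_moves(
  targets=[
    {"translation":[0,0,0],"twist":1,"hand":1},
    {"translation":[0,0,0],"twist":1,"hand":1},
    {"translation":[0,0,0],"twist":1,"hand":1},
    {"translation":[0,0,0],"twist":1,"hand":1},
    {"translation":[0,0,0],"twist":0.26,"hand":1},
    {"translation":[-0.42,0.208,0],"twist":0,"hand":1},
    {"translation":[-0.42,0.208,0],"twist":0,"hand":1},
    {"translation":[-0.42,0.208,0],"twist":0,"hand":1},
  ],
)

```text
time: 3.0
tool_pos: [0.2836, 0.4551, 0.2532]
tool_rot: [0.0, 0.714, 0.701, 0.0]
contact_force: [1.2, -0.4, -0.4]
gripper_width: 0.999
grasp_force: 0.0
```

Emit:
apply_moves(
  targets=[
    {"translation":[-0.42,0.208,0],"twist":0,"hand":1},
    {"translation":[-0.42,0.208,0],"twist":0,"hand":1},
    {"translation":[-0.42,0.208,0],"twist":0,"hand":1},
    {"translation":[-0.42,0.208,0],"twist":0,"hand":1},
    {"translation":[-0.42,0.208,0],"twist":0,"hand":1},
    {"translation":[-0.42,0.208,0],"twist":0,"hand":1},
    {"translation":[-0.42,0.208,0],"twist":0,"hand":1},
    {"translation":[-0.42,0.208,0],"twist":0,"hand":1},
  ],
)

```text
time: 3.8
tool_pos: [0.4431, 0.1151, 0.2537]
tool_rot: [0.0, 0.714, 0.7, 0.001]
contact_force: [0.9, 0.9, -0.2]
gripper_width: 1.003
grasp_force: 0.0
```

Emit:
apply_moves(
  targets=[
    {"translation":[-0.42,0.208,0],"twist":0,"hand":1},
    {"translation":[-0.42,0.208,0],"twist":0,"hand":1},
    {"translation":[-0.42,0.208,0],"twist":0,"hand":1},
    {"translation":[-0.42,0.208,0],"twist":0,"hand":1},
    {"translation":[-0.42,0.208,0],"twist":0,"hand":1},
    {"translation":[-0.42,0.208,0],"twist":0,"hand":1},
    {"translation":[-0.42,0.208,0],"twist":0,"hand":1},
    {"translation":[-0.42,0.208,0],"twist":0,"hand":1},
  ],
)

```text
time: 4.6
tool_pos: [0.6025, -0.2245, 0.2533]
tool_rot: [0.0, 0.714, 0.7, 0.0]
contact_force: [1.0, 0.0, 0.3]
gripper_width: 1.0
grasp_force: 0.0
```

Emit:
apply_moves(
  targets=[
    {"translation":[-0.46,0.215,0],"twist":0,"hand":1},
    {"translation":[0,0,0.45],"twist":0,"hand":1},
    {"translation":[0,0,0.45],"twist":0,"hand":1},
    {"translation":[0,0,0.45],"twist":0,"hand":1},
    {"translation":[0,0,0.45],"twist":0,"hand":1},
    {"translation":[0,0,0],"twist":0,"hand":1},
  ],
)

```text
time: 5.2
tool_pos: [0.6169, -0.2654, 0.0645]
tool_rot: [-0.008, 0.714, 0.7, -0.002]
contact_force: [-0.1, -0.5, -1.2]
gripper_width: 1.005
grasp_force: 0.0
```

Run:
```python
from h import *
im=grab_frame("top"); cv2.imwrite("pics/a.png",cv2.resize(im[140:230,280:400,::-1],None,fx=4,fy=4))
```

```text
(no output)
```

View pics/a.png

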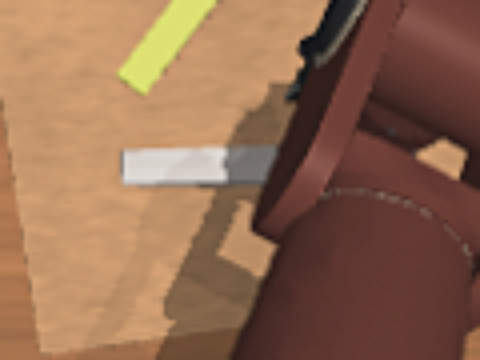

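The top view is blocked by the arm; the thin end is still at crop (122,165), so the wedge has not moved. I'll let it settle and correct.

Emit:
apply_moves(
  targets=[
    {"translation":[0,0,0],"twist":0,"hand":1},
    {"translation":[0,0,0],"twist":0,"hand":1},
  ],
)

```text
time: 5.45
tool_pos: [0.6245, -0.2695, 0.0777]
tool_rot: [0.003, 0.714, 0.7, 0.001]
contact_force: [0.2, -0.0, -0.1]
gripper_width: 0.998
grasp_force: 0.0
```

Emit:
apply_moves(
  targets=[
    {"translation":[0,0,0.15],"twist":0,"hand":1},
    {"translation":[0,0,0.15],"twist":0,"hand":1},
    {"translation":[0,0,0.14],"twist":0,"hand":1},
    {"translation":[0,0,0],"twist":0,"hand":1},
    {"translation":[0,0,0],"twist":0,"hand":1},
    {"translation":[0,0,0],"twist":0,"hand":1},
  ],
)

```text
time: 6.05
tool_pos: [0.6224, -0.2684, 0.0296]
tool_rot: [0.0, 0.714, 0.7, 0.0]
contact_force: [0.6, -0.4, 1.4]
gripper_width: 1.001
grasp_force: 0.0
```

Emit:
apply_moves(
  targets=[
    {"translation":[-0.025,0,0],"twist":0,"hand":1},
    {"translation":[0,0,0],"twist":0,"hand":0.5},
    {"translation":[0,0,0],"twist":0,"hand":0.2},
    {"translation":[0,0,0],"twist":0,"hand":0},
    {"translation":[0,0,0],"twist":0,"hand":0},
    {"translation":[0,0,0],"twist":0,"hand":0},
    {"translation":[0,0,0],"twist":0,"hand":0},
    {"translation":[0,0,0],"twist":0,"hand":0},
  ],
)

```text
time: 6.85
tool_pos: [0.6222, -0.2708, 0.0296]
tool_rot: [0.0, 0.714, 0.7, 0.0]
contact_force: [-0.4, 0.9, 1.5]
gripper_width: 0.299
grasp_force: 59.7
```

Emit:
apply_moves(
  targets=[
    {"translation":[0.1,-0.02,0],"twist":0,"hand":0},
    {"translation":[0.2,-0.035,0],"twist":0,"hand":0},
    {"translation":[0.2,-0.035,0],"twist":0,"hand":0},
    {"translation":[0.2,-0.035,0],"twist":0,"hand":0},
    {"translation":[0.2,-0.035,0],"twist":0,"hand":0},
    {"translation":[0.2,-0.035,0],"twist":0,"hand":0},
    {"translation":[0.2,-0.035,0],"twist":0,"hand":0},
    {"translation":[0.2,-0.035,0],"twist":0,"hand":0},
  ],
)

```text
time: 7.65
tool_pos: [0.5985, -0.1185, 0.0295]
tool_rot: [0.0, 0.714, 0.7, -0.0]
contact_force: [1.6, -3.1, 1.8]
gripper_width: 0.298
grasp_force: 59.8
```

Emit:
apply_moves(
  targets=[
    {"translation":[0.2,-0.035,0],"twist":0,"hand":0},
    {"translation":[0.2,-0.035,0],"twist":0,"hand":0},
    {"translation":[0.2,-0.035,0],"twist":0,"hand":0},
    {"translation":[0.2,-0.04,0],"twist":0,"hand":0},
    {"translation":[0,0,0],"twist":-0.56,"hand":0},
    {"translation":[0,0,0],"twist":-0.56,"hand":0},
    {"translation":[0,0,0],"twist":-0.55,"hand":0},
    {"translation":[0,0,0],"twist":0,"hand":0},
  ],
)

```text
time: 8.45
tool_pos: [0.5852, -0.0372, 0.0295]
tool_rot: [-0.002, 0.653, 0.757, 0.001]
contact_force: [-1.3, 3.1, 5.5]
gripper_width: 0.3
grasp_force: 60.2
```

Run:
```python
from h import *
s=state();print(s["tool_pos"],s["tool_rot"],s["contact_force"])
x,y=s["tool_pos"][:2];q=s["tool_rot"];a=2*np.arctan2(q[2],q[1]);print("yaw",a)
out=[]
for c,roi in (("top",(140,165,200,75)),("side",(190,110,150,180))):
    im=grab_frame(c);X,Y,w,h=roi;f=3.2
    m=pick(c,"wedge",(x-.055*.147,y+.055,.015))
    if m is not None: print(c,fit(WEDGE,[(c,m)],(x,y,a)))
    v=cv2.resize(im[Y:Y+h,X:X+w,::-1],None,fx=f,fy=f,interpolation=cv2.INTER_CUBIC)
    for parts,p in((WEDGE,(x,y,a)),(PLATE,(.558,.141,1.718))):
        for m in parts:
            qq=((proj(c,place(m,*p))-[X,Y]+.5)*f).astype(np.float32)
            cv2.polylines(v,[cv2.convexHull(qq).astype(np.int32)],True,(0,0,255),1)
    cv2.imwrite(f"pics/b_{c}.png",v)
```

```text
[ 0.58516448 -0.03724361  0.02952661] [-1.62491834e-03  6.53115043e-01  7.57256687e-01  6.40036527e-04] [-1.26460075  3.11811051  5.5057926 ]
yaw 1.7182085116046149
top wedge d 7.6 n 243 s 0.82
top (array([ 0.5807, -0.0153,  1.695 ]), np.float64(0.975))
side wedge d 2.7 n 477 s 0.69
side (array([ 0.5868, -0.0453,  1.7357]), np.float64(0.142))
```

View pics/b_side.png

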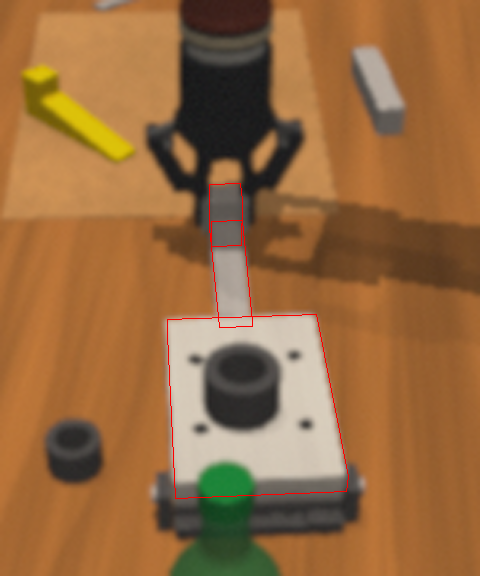

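The wedge lies flat in line with the mouth: its tail is at (226,205) between the fingers and its tip is at the plate edge (235,320). The gripper is clear of everything, so I'll push to just before contact.

Emit:
apply_moves(
  targets=[
    {"translation":[0.1,0,0],"twist":0,"hand":0},
    {"translation":[0.2,0,0],"twist":0,"hand":0},
    {"translation":[0.2,0,0],"twist":0,"hand":0},
    {"translation":[0.2,0,0],"twist":0,"hand":0},
    {"translation":[0.15,0,0],"twist":0,"hand":0},
    {"translation":[0.1,0,0],"twist":0,"hand":0},
    {"translation":[0,0,0],"twist":0,"hand":0},
    {"translation":[0,0,0],"twist":0,"hand":0},
  ],
)

```text
time: 9.45
tool_pos: [0.5717, 0.0564, 0.0295]
tool_rot: [-0.002, 0.654, 0.757, 0.001]
contact_force: [-1.8, 6.7, 6.4]
gripper_width: 0.298
grasp_force: 60.2
```

Emit:
apply_moves(
  targets=[
    {"translation":[0.05,0,0],"twist":0,"hand":0},
    {"translation":[0,0,0],"twist":0,"hand":0},
  ],
)

```text
time: 9.65
tool_pos: [0.5715, 0.0592, 0.0295]
tool_rot: [-0.0, 0.654, 0.757, 0.0]
contact_force: [-0.3, -1.3, 5.2]
gripper_width: 0.293
grasp_force: 60.1
```

Emit:
apply_moves(
  targets=[
    {"translation":[0.05,0,0],"twist":0,"hand":0},
    {"translation":[0,0,0],"twist":0,"hand":0},
  ],
)

```text
time: 9.85
tool_pos: [0.5709, 0.0637, 0.0295]
tool_rot: [0.0, 0.654, 0.757, 0.0]
contact_force: [0.1, -2.8, 5.7]
gripper_width: 0.299
grasp_force: 60.2
```

Emit:
apply_moves(
  targets=[
    {"translation":[0.05,0,0],"twist":0,"hand":0},
    {"translation":[0,0,0],"twist":0,"hand":0},
  ],
)

```text
time: 10.05
tool_pos: [0.5703, 0.0679, 0.0295]
tool_rot: [0.001, 0.654, 0.757, -0.0]
contact_force: [1.0, -6.3, 3.8]
gripper_width: 0.3
grasp_force: 60.1
```

Emit:
apply_moves(
  targets=[
    {"translation":[0.05,0,0],"twist":0,"hand":0},
    {"translation":[0,0,0],"twist":0,"hand":0},
  ],
)

```text
time: 10.25
tool_pos: [0.5697, 0.0724, 0.0295]
tool_rot: [0.001, 0.654, 0.757, -0.001]
contact_force: [1.9, -8.2, 4.0]
gripper_width: 0.3
grasp_force: 60.1
```

Resistance starts at base x ≈ −74 mm, as expected; the tail is now at about −69.5. I'll push 15 mm more.

Emit:
apply_moves(
  targets=[
    {"translation":[0.04,0,0],"twist":0,"hand":0},
    {"translation":[0.04,0,0],"twist":0,"hand":0},
    {"translation":[0.04,0,0],"twist":0,"hand":0},
    {"translation":[0.03,0,0],"twist":0,"hand":0},
    {"translation":[0,0,0],"twist":0,"hand":0},
    {"translation":[0,0,0],"twist":0,"hand":0},
    {"translation":[0,0,0],"twist":0,"hand":0},
  ],
)

```text
time: 10.95
tool_pos: [0.5676, 0.0869, 0.0295]
tool_rot: [0.001, 0.654, 0.757, -0.001]
contact_force: [1.3, -8.7, 4.4]
gripper_width: 0.295
grasp_force: 60.1
```

Run:
```python
from h import *
s=state();x,y=s["tool_pos"][:2];q=s["tool_rot"];a=2*np.arctan2(q[2],q[1])
d=np.array([x-.558,y-.141]);print("base x,y",d@[-.147,.989],d@[-.989,-.147],"yaw",a)
L=box(-.012,.152,-.055,.055,.032,.046)
def fitl(m,c):
    best=[]
    for l in np.arange(-4,13,2)*1e-3:
        t=l/.14;P=L-[.14,0,.023];P=np.stack([P[:,0]*np.cos(t)+P[:,2]*np.sin(t),P[:,1],-P[:,0]*np.sin(t)+P[:,2]*np.cos(t)],1)+[.14,0,.023]
        X,Y,w,h=cv2.boundingRect(m.astype(np.uint8));roi=(X-10,Y-10,w+20,h+20)
        r=render(c,[P],(.558,.141,1.718),roi);best.append((round(np.abs(r-m[Y-10:Y+h+10,X-10:X+w+10]).sum(),1),round(l*1e3)))
    return best
m0=np.load("plate_side.npy")
im=grab_frame("side");m=pick("side","plate",(.55,.21,.046))
h=cv2.convexHull(np.argwhere(m)[:,::-1].astype(np.int32)); f=np.zeros(m.shape,np.uint8);cv2.fillConvexPoly(f,h,1)
print(fitl(m0.astype(np.float32),"side"));print(fitl(f.astype(np.float32),"side"))
cv2.imwrite("pics/c.png",np.hstack([cv2.resize(i[180:290,200:320],None,fx=3.3,fy=3.3,interpolation=cv2.INTER_CUBIC) for i in(cv2.imread("pics/side0.png"),im[:,:,::-1])]))
```

```text
base x,y -0.054930240876475904 -0.0015398143409746776 yaw 1.7164676034235988Traceback (most recent call last):
  File "<stdin>", line 14, in <module>
cv2.error: OpenCV(4.12.0) /io/opencv/modules/imgproc/src/convhull.cpp:143: error: (-215:Assertion failed) total >= 0 && (depth == CV_32F || depth == CV_32S) in function 'convexHull'
```

Run:
```python
from h import *
im=grab_frame("side");i0=cv2.imread("pics/side0.png");i1=np.ascontiguousarray(im[:,:,::-1])
g0,g1=[cv2.cvtColor(i,cv2.COLOR_BGR2GRAY) for i in(i0,i1)]
def lifted(P,l):
    t=l/.14;p=P-[.14,0,.023];return np.stack([p[:,0]*np.cos(t)+p[:,2]*np.sin(t),p[:,1],-p[:,0]*np.sin(t)+p[:,2]*np.cos(t)],1)+[.14,0,.023]
# plate corners and front edge points + holes
B=np.array([[-.012,y,.046] for y in(-.055,.055)])
pose=(.558,.141,1.718)
p0=proj("side",place(B,*pose)).astype(np.float32)
hol=cv2.goodFeaturesToTrack(g0,30,.02,5,mask=cv2.fillConvexPoly(np.zeros_like(g0),cv2.convexHull(proj("side",place(PLATE[0],*pose)).astype(np.float32)).astype(np.int32),255))[:,0]
pts=np.vstack([p0,hol]).astype(np.float32)
q,st,e=cv2.calcOpticalFlowPyrLK(g0,g1,pts,None,winSize=(11,11))
pr=proj("side",place(lifted(B,.004),*pose))-p0;print("pred 4mm",pr.round(2).tolist())
for a,b,s,er in zip(pts,q,st[:,0],e[:,0]): print(a.round(),(b-a).round(2),s,er.round(1))
cv2.imwrite("pics/c.png",np.hstack([cv2.resize(i[180:290,200:320],None,fx=3.3,fy=3.3,interpolation=cv2.INTER_CUBIC) for i in(i0,i1)]))
```

```text
pred 4mm [[-0.03, -1.24], [0.13, -1.24]]
[242. 209.] [-0.   -2.05] 1 11.1
[288. 208.] [ 0.2  -0.26] 1 6.0
[286. 242.] [ 0.09 -0.23] 1 16.3
[249. 222.] [ 0.6  -0.72] 1 16.1
[251. 244.] [ 0.27 -0.26] 1 15.4
[280. 221.] [-0.13 -0.6 ] 1 6.5
[296. 257.] [0.37 0.98] 1 8.7
[245. 259.] [-0.26  1.08] 1 8.3
[242. 210.] [-0.02 -1.97] 1 11.8
[287. 209.] [ 0.28 -0.23] 1 5.2
[250. 259.] [-0.15  1.04] 1 9.2
[270. 259.] [0.1  0.99] 1 8.5
[256. 231.] [0.33 0.41] 1 5.2
[275. 240.] [-0.2  -0.34] 1 8.9
[274. 231.] [-0.29  0.45] 1 5.4
[252. 264.] [0.3  0.93] 1 4.6
[271. 243.] [ 0.06 -0.44] 1 8.2
[254. 238.] [ 0.36 -0.07] 1 8.3
[266. 256.] [-0.23  0.61] 1 10.4
[255. 256.] [0.33 0.55] 1 9.9
```

View pics/c.png

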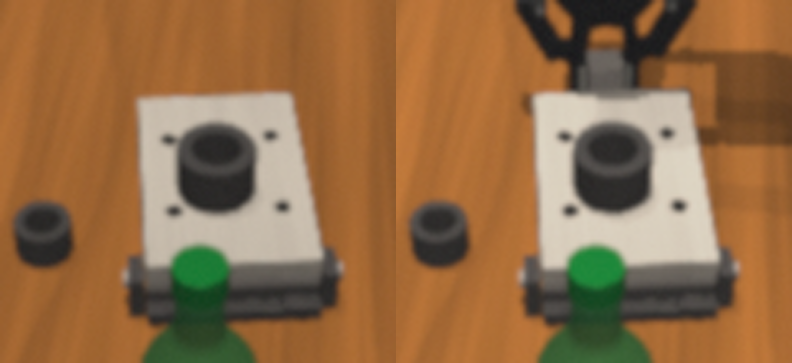

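The plate's front edge has risen: the front holes moved about −0.65 px and the front edge about −1 px, roughly 3–4 mm of lift, which agrees with the wedge travel (tail at base x −55 mm gives 3.8 mm). The bushing stands upright at (612,165), and the gripper stays in front of the plate edge.

```bash
python3 -c "
from plant import *
s=state();print(s['time'],s['tool_pos'],s['contact_force'],s['grasp_force']);print(job_done())"
```

```text
11.1 [0.5675864  0.08687159 0.02950514] [ 0.87884084 -9.56193649  4.37845544] 60.12201547622681
the job is handed in; nothing more can be done
None
```

I handed the job in at 11.1 s: the gripped wedge is under the roller and the plate is lifted by about 3–4 mm, from wedge travel and the camera. The bushing is still standing; I don't have the judge's verdict.

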